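# Clamp a die-cast case with the ratchet lever

### The job

Lay the small die-cast case flat and lengthwise on the bed of the ratchet clamp, between the fixed anvil and the sprung pad, and let go of it. Then hold the lever's upright handle and pump it to and fro, from stop to stop, so that the ratchet closes the jaw tooth by tooth, until the case is pinched against the anvil with the pad pushed back on its spring by about 3 to 13 mm; pump no further, never heave on the lever (20 N at most), move the jaw only by the lever, leave the other things alone, and let go of the handle.

Things in the scene. Friction and masses are not known exactly. Their poses are not given: they have to be found in the camera images.
- clamp: Ratchet bench clamp bolted down, grey base plate 90 x 360 x 20 mm. Origin: centre of its underside; x across, y along the clamp, z up. Its top (z = 20 mm) is the bed. The fixed anvil, a steel block 60 wide (x), 25 thick, rises from z = 20 to 64 mm; its face looks to +y and lies at y = -145 mm, x = 0. The jaw closes towards -y on the line x = 0.
- jaw: Steel sliding jaw 50 (x) x 22 (y) x 38 mm high, with a toothed rack on its +y side. Origin: on its front face, in the middle, at bed height. Moves towards the clamp's -y only, 8 mm (one tooth) for each full lever stroke; the first stroke may bring less; it never goes back more than it takes to settle on a tooth. 3 N of friction. Not to be pushed by hand.
- pad: Black sprung pad on two rods in front of the jaw, 50 (x) x 12 (y) x 36 mm high. Origin: centre of its front face, which looks at the anvil; 36 mm in front of the jaw's face when free, 21 mm above the bed. Pushed back towards the jaw against a spring, 2.5 N per mm, 22 mm at most. At the start the gap from pad to anvil is 10 to 24 mm longer than the 62 mm case.
- pivot (a point): Point on the lever's upright axis, at handle height (130 mm); x = -30, y = 102 mm of the clamp. The handle swings 43 mm between two firm stops; where they lie differs by 50 mm from time to time (splined hub) and the lever starts anywhere between: feel for them. From the back stop: 5 mm idle, then the jaw moves, its tooth is caught at 37 mm. Go stop to stop for a sure tooth.
- handle (a point): Middle of the lever's upright round black handle, 20 mm in diameter, free from z = 96 mm (top of the flat arm, 20 mm wide) to 152 mm; this point is at 130 mm. It moves on a level circle of radius 120 mm about the pivot, on the pivot's -x side (of the clamp). Power stroke: towards the clamp's +y (clockwise from above); return: towards -y.
- beam (a joint): Bend of the lever arm, rad, + on the power stroke, - on the return; the handle gives 0.48 mm (0.004 rad) per N, also at the stops; stay below 20 N = 0.08 rad. Force at the handle on the power stroke: 0.5 N idle, 1.7 N moving the free jaw, and 0.6 N more per mm that the pad is pushed back: felt early in a stroke, it tells how tight the clamp is.
- case_center (a point): Centre of the loose die-cast aluminium case, 62 (its x) x 40 (its y) x 36 mm high, about 0.3 kg, lying flat on the bench at first. It belongs on the bed with its 62 mm side along the clamp's y axis, centred across the bed, either way round. The jaw may push it along to the anvil.
- bottle: Bystander: small white bottle, 44 mm in diameter, 100 mm tall, standing to the left of the clamp. Origin: centre of its foot.
- reel: Bystander: grey plastic reel, 64 mm in diameter, 36 mm tall, standing to the right of the clamp. Origin: centre of its foot.
- driver: Bystander: screwdriver lying on the bench to the left. Origin: under its middle.
There are look-alikes about, which are no part of the job. Of the things like the part that bears case_center, leave any that is turquoise or yellow; of the rest the larger one is meant.

How it is judged (in metres and radians):
On the way:
1. the case lies flat on the bed between anvil and pad, lengthwise, let go of (x of case_center in the frame of clamp between -0.012 and 0.012 m and y of case_center in the frame of clamp between -0.118 and -0.075 m and z of case_center in the frame of clamp between 0.035 and 0.041 m and angle between the x axis of case_center and the y axis of clamp, either way round below 0.2 rad and contact force between the fingers and case below 0.1 N), for 0.2 s.
At the end, for the whole second after the job is handed in: The case lies flat on the bed (within 4 mm in height), square to the clamp within 0.1 rad, within 15 mm of its centre line and against the anvil (within 4 mm), held by the pad with 5 to 36 N (pad pushed back 2 to 14 mm), at rest, and the handle has been let go (x of case_center in the frame of clamp between -0.015 and 0.015 m and y of case_center in the frame of clamp between -0.118 and -0.109 m and z of case_center in the frame of clamp between 0.034 and 0.042 m and angle between the x axis of case_center and the y axis of clamp, either way round below 0.1 rad and contact force between case and pad between 5 and 36 N and linear speed of case below 0.02 m/s); the robot touches nothing.
It fails at once if the lever is bent by more than 22 N (0.088 rad) on the power stroke or the return (value of joint beam above 0.088 rad or value of joint beam below -0.088 rad).
It fails at once if the case is pinched with more than 46 N (pad pushed back more than 18 mm) (contact force between case and pad above 46 N).
It fails at once if the jaw is pushed by hand (more than 3 N) (contact force between the fingers and jaw above 3 N).
It fails at once if the bottle, the reel or the screwdriver is moved by more than 20 mm (distance of any of bottle, reel, driver from where it was at the start of the episode above 0.02 m).
It also fails if it takes over 72 s, if anything falls off the work surface, if the arm or the gripper's body presses on something with over 40 N, if the wrist force passes 120 N, or if a joint passes its speed limit or range.

### The arm

A 7-joint arm with a two-finger parallel gripper is mounted at the origin on the work surface. World frame = base frame: x ahead of the robot, y to its left, z up, the work surface at z = 0. Lengths are in m, angles in degrees, forces in N, time in s.
With the tool pointing down it reaches from about 0.35 to 0.775 m from the base axis. Payload 3.1 kg.
Tool frame: the origin (TCP) lies on the centre line of the jaws, within the pads' length; the fingertips stand 17 mm ahead of it and the grasp point (between the pads) lies 2 mm behind it (robot.tip_reach is the distance from the TCP to the fingertips, in m); z points along the fingers, y is the direction in which the jaws open and shut (so a half turn about z gives the same grasp; the last joint's range is limited). The gripper opens to 85 mm and grips with 20 to 120 N. Pads are 22 mm wide; open, the fingers measure 114 mm over their backs; the gripper's body (76 mm by 85 mm) begins 54 mm behind the grasp point. The pads swing forward as they close: fully open they stand 13 mm farther back than shut.
Start: joints at [-73.035, 17.813, 0.802, 86.603, -0.252, 75.585, -1.558], TCP at [0.182, 0.519, 0.248] pointing down, gripper open.
Joint ranges: [-154.91, 154.91], [-16.99, 109.72], [-72.82, 74.43], [7.12, 147.25], [-82.49, 262.49], [11.32, 116.49], [-174.64, 174.64]. Speed limits (degrees/s): [159.86, 159.86, 180, 180, 180, 180, 180].

### API

Orientations are given as [roll, pitch, yaw] about the fixed x, y, z axes, in that order (R = Rz(yaw) Ry(pitch) Rx(roll)).
In Python, from station import robot, fingers, vision, workorder, recognise gives the robot as it stands. Calls block until the motion is done:
- robot.move_to(position, orientation): joint-space move of the TCP to a pose.
- robot.line_to(position, orientation=None, velocity=0.15, f_stop=None): straight line of the TCP; orientation=None keeps the orientation; velocity is the mean speed in m/s. With f_stop (N) it stops when the force on the tool has changed by that much, and returns True; else False.
- robot.move_j(angles): joint-space move.
- fingers.gripper_to(opening, force=None): opening from 0.0 (shut) to 1.0 (fully open); force is the grip in N (None keeps the last); returns when the fingers have stopped.
- robot.pause(seconds).
- robot.inverse_kinematics(position, orientation): joint angles nearest the present ones, or None.
- vision.grab_frame(name): name is "side" or "top"; returns the picture (400x640x3 uint8, red, green, blue); there is no depth.
- vision.calibration(name): a dict with "mtx" (3x3 intrinsics, pixels), "extrinsics" (4x4, takes a point from world to camera coordinates). Camera axes: x right, y up, looking along -z (the intrinsics and any distortion apply to the point x, -y, -z); pixel columns grow to the right and rows downward; lengths in m; the calibration is good to about 2 mm. A picture is of the moment at which its call begins. calibration takes no time and is no camera call.
A pose or a line that the arm cannot do raises robot.PlanningError and nothing moves.
- workorder.close_job(): hands the job in, once; it reports no verdict.
Trained networks look in the newest picture that a camera, given by its name, has taken for a name from the list of things; names that differ only in an ending like _2 or _b are one class to them, and where a whole thing is asked for, a point or a joint stands for the part that bears it (a point fixed in the world has none). Each returns a list of dicts, best first, with "p" (0 to 1); they miss things now and then, are a little off and sometimes report something else, mostly with a low value. They report only what shows in the picture. A call takes as long as a camera call. They do not tell look-alikes from the thing itself.
- recognise(label, camera): "rect" ([centre column, centre row, width, height] in pixels, round what is visible of it).
Readings, each from a call of its own:
- robot.current_time_s(): time.
- robot.current_joint_positions(): joint angles.
- robot.current_dq(): joint speeds.
- robot.current_joint_torque(): joint torques, N m.
- robot.current_tool_pos(): TCP position.
- robot.current_eef_rot(): TCP orientation.
- robot.current_contact_force(): force on the tool from outside, world axes, zero at the start.
- robot.current_torque(): the same for the moment, N m.
- robot.current_finger_gap(): opening from 0.0 (shut) to 1.0 (fully open).
Only numpy, scipy, OpenCV 4.12 (cv2) and the standard library are available. Lean on these libraries where they do the work, as an engineer would, in place of code of your own. Each camera call takes 0.05 s, during which the arm holds its last target.

## Working session

There is one attempt and no reset: what is moved stays moved. The work goes in short steps, each a Python script; the robot and the scene stay as the last script left them, time stands still between calls to the robot, and variables do not carry over. Pictures are saved under pics/ and viewed, and the job is handed in when it is done.

```bash
mkdir -p pics; ls
python3 - <<'E'
from station import robot, fingers, vision, workorder, recognise
import cv2,numpy as np
for n in ["side","top"]:
    im=vision.grab_frame(n); cv2.imwrite(f"pics/{n}0.png",im[:,:,::-1])
    c=vision.calibration(n); print(n,np.round(c["mtx"],1).tolist(),np.round(c["extrinsics"],4).tolist(),[k for k in c])
    for l in ["clamp","case_center","pad","jaw","handle","bottle","reel","driver"]:
        print(l,[(np.round(d["rect"],0).tolist(),round(d["p"],2)) for d in recognise(l,n)])
print(robot.current_time_s())
E
```

```text
pics
side [[454.9, 0.0, 316.3], [0.0, 454.9, 198.3], [0.0, 0.0, 1.0]] [[0.9691, -0.2458, 0.0223, -0.4769], [0.1321, 0.5932, 0.7941, -0.141], [-0.2084, -0.7666, 0.6073, -1.1072], [0.0, 0.0, 0.0, 1.0]] ['mtx', 'extrinsics']
clamp [([350.0, 221.0, 96.0, 124.0], 0.95)]
case_center [([328.0, 321.0, 36.0, 33.0], 0.75), ([312.0, 283.0, 29.0, 23.0], 0.67), ([266.0, 284.0, 21.0, 24.0], 0.66), ([296.0, 256.0, 18.0, 14.0], 0.55)]
pad [([371.0, 232.0, 24.0, 14.0], 0.72)]
jaw [([370.0, 212.0, 28.0, 49.0], 0.57), ([283.0, 143.0, 30.0, 7.0], 0.24)]
handle [([330.0, 171.0, 51.0, 23.0], 0.75)]
bottle [([312.0, 141.0, 16.0, 29.0], 0.55)]
reel [([408.0, 343.0, 35.0, 30.0], 0.86)]
driver [([329.0, 171.0, 51.0, 22.0], 0.56), ([279.0, 147.0, 45.0, 9.0], 0.52)]
top [[426.9, 0.0, 314.5], [0.0, 426.9, 197.2], [0.0, 0.0, 1.0]] [[0.0203, -0.9998, -0.0065, 0.01], [0.9977, 0.0199, 0.0641, -0.4952], [-0.064, -0.0078, 0.9979, -1.3126], [0.0, 0.0, 0.0, 1.0]] ['mtx', 'extrinsics']
clamp [([334.0, 167.0, 120.0, 66.0], 0.66)]
case_center [([420.0, 219.0, 24.0, 24.0], 0.86), ([384.0, 219.0, 20.0, 24.0], 0.63), ([377.0, 254.0, 14.0, 17.0], 0.56)]
pad [([295.0, 180.0, 13.0, 48.0], 0.69), ([355.0, 161.0, 9.0, 16.0], 0.43)]
jaw [([320.0, 158.0, 73.0, 24.0], 0.63)]
handle [([296.0, 177.0, 18.0, 47.0], 0.58), ([320.0, 157.0, 75.0, 20.0], 0.53)]
bottle [([202.0, 173.0, 15.0, 15.0], 0.57), ([192.0, 207.0, 11.0, 49.0], 0.46)]
reel [([452.0, 175.0, 26.0, 22.0], 0.59)]
driver [([190.0, 212.0, 17.0, 64.0], 0.59)]
0.9
```

Run:
```python
import cv2
a=cv2.imread("pics/side0.png")[110:380,230:480]; cv2.imwrite("pics/s0z.png",cv2.resize(a,None,fx=2.2,fy=2.2,interpolation=cv2.INTER_CUBIC))
a=cv2.imread("pics/top0.png")[110:290,160:480]; cv2.imwrite("pics/t0z.png",cv2.resize(a,None,fx=2.5,fy=2.5,interpolation=cv2.INTER_CUBIC))
```

```text
(no output)
```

View pics/s0z.png

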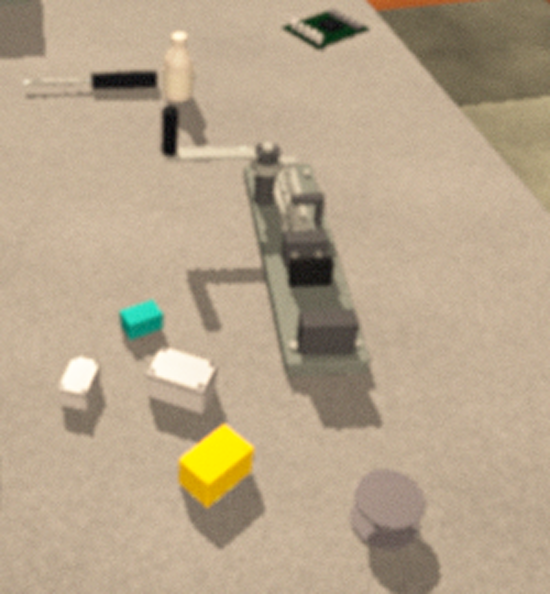

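View pics/t0z.png

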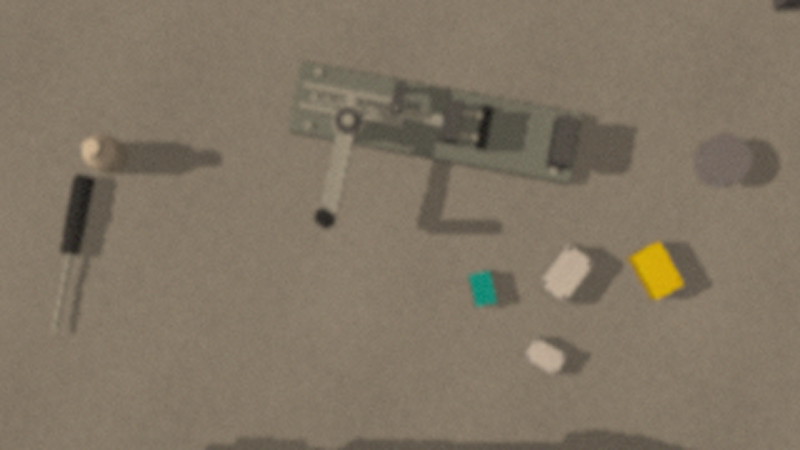

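The top view (zoom 2.5, origin at col 160, row 110) shows the clamp from about (295,95) to (580,160), with the anvil on the right. The large off-white case, which is the one meant, is at zoom (568,272), or full (387,219). The handle is at zoom (324,217). I'll zoom in further to get exact pixels.

Run:
```python
import cv2
I=cv2.imread("pics/top0.png")
def z(n,I,x,y,w,h,f):
    a=cv2.resize(I[y:y+h,x:x+w],None,fx=f,fy=f,interpolation=cv2.INTER_CUBIC)
    for k in range(0,w,10): 
        cv2.line(a,(k*f,0),(k*f,6),(0,0,255),1); cv2.putText(a,str(x+k),(k*f,16),0,.35,(0,0,255),1)
    for k in range(0,h,10):
        cv2.line(a,(0,k*f),(6,k*f),(0,0,255),1); cv2.putText(a,str(y+k),(8,k*f+4),0,.35,(0,0,255),1)
    cv2.imwrite(n,a)
z("pics/tz1.png",I,270,130,130,70,6)
z("pics/tz2.png",I,345,190,100,75,7)
I=cv2.imread("pics/side0.png")
z("pics/sz1.png",I,290,165,120,120,5)
```

```text
(no output)
```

View pics/tz1.png

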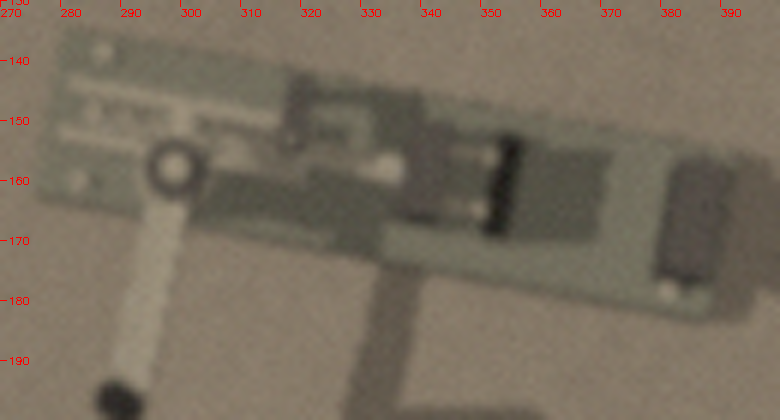

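View pics/tz2.png

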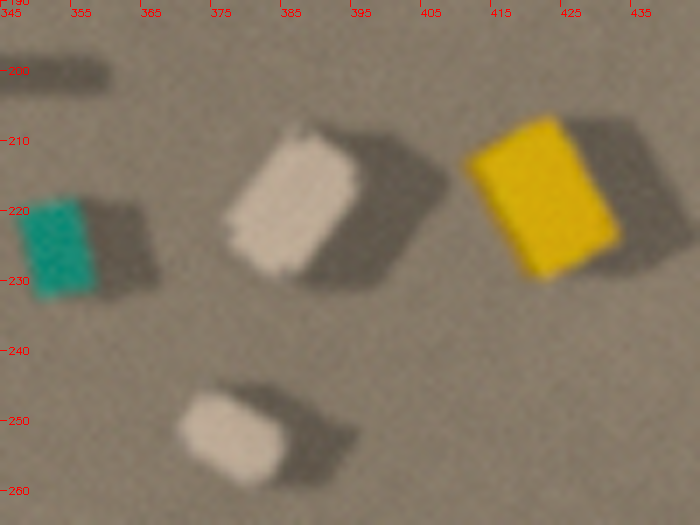

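View pics/sz1.png

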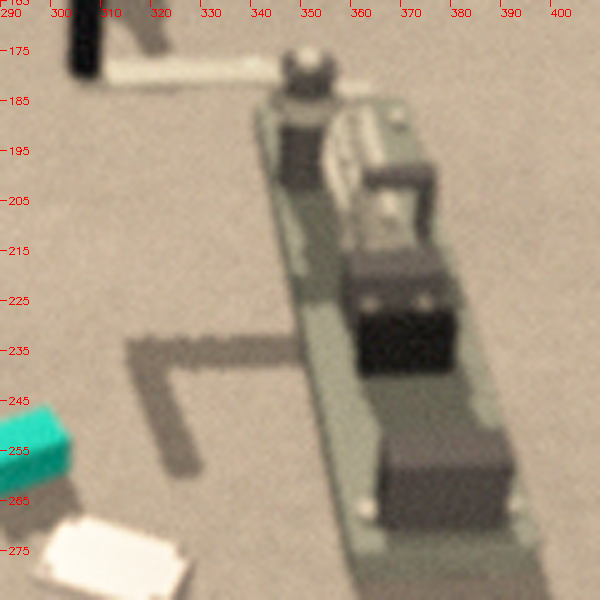

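```bash
cat > h.py <<'E'
import numpy as np, cv2
from scipy.optimize import least_squares, minimize
from station import vision
C={n:vision.calibration(n) for n in("side","top")}
def proj(n,P):
    P=np.atleast_2d(P); E=np.array(C[n]["extrinsics"]); K=np.array(C[n]["mtx"])
    q=P@E[:3,:3].T+E[:3,3]; q=q*[1,-1,-1]; q=q@K.T; return q[:,:2]/q[:,2:]
def back(n,uv,z):
    f=lambda p: proj(n,[[p[0],p[1],z]])[0]-uv
    return least_squares(f,[.5,0]).x
def T(p,P):
    P=np.atleast_2d(np.array(P,float)); c,s=np.cos(p[2]),np.sin(p[2])
    return np.c_[p[0]+c*P[:,0]-s*P[:,1],p[1]+s*P[:,0]+c*P[:,1],P[:,2]]
def inv(p,w):
    c,s=np.cos(p[2]),np.sin(p[2]);d=np.array(w[:2])-p[:2]
    return np.array([c*d[0]+s*d[1],-s*d[0]+c*d[1]])
def boxmask(n,p,z0,L,W,H,S=4):
    P=T(p,[[a*L/2,b*W/2,c] for a in(-1,1) for b in(-1,1) for c in(z0,z0+H)])
    h=cv2.convexHull((proj(n,P)*S+S/2).astype(np.float32))
    m=np.zeros((400*S,640*S),np.uint8); cv2.fillConvexPoly(m,np.round(h).astype(np.int32),255)
    return cv2.resize(m,(640,400),interpolation=cv2.INTER_AREA)/255.
E
cat > fit0.py <<'E'
from h import *
co=[("top",(281,136),(45,180,20)),("top",(276,163),(-45,180,20)),("top",(387,183.5),(-45,-180,20)),
("top",(381,156),(30,-145,64)),("top",(378,177),(-30,-145,64)),("top",(387.5,177.5),(-30,-170,64)),
("side",(365.5,257.5),(-30,-170,64)),("side",(391,257),(30,-170,64)),("side",(366,270),(-30,-170,20)),("side",(391,270),(30,-170,20)),
("side",(351,276),(-45,-180,20)),("side",(341.5,187),(-45,180,20))]
def r(p): return np.concatenate([proj(n,T(p,[np.array(P)/1000.]))[0]-uv for n,uv,P in co])
s=least_squares(r,[.55,0,-.1],loss="soft_l1"); p=s.x; print("clamp",p.round(4),np.degrees(p[2]).round(2)); print(r(p).reshape(-1,2).round(1).tolist())
h=back("top",np.array([290,196.5]),.152); print("handle top-cam",h.round(4),(inv(p,h)*1000).round(1))
print("side proj handle",proj("side",[[h[0],h[1],.152],[h[0],h[1],.096]]).round(1).tolist())
for y in(-73,-67,-61): print(y,proj("top",T(p,[[.025,y/1e3,.059],[-.025,y/1e3,.059]])).round(1).tolist(),proj("side",T(p,[[-.025,y/1e3,.059],[.025,y/1e3,.059],[-.025,y/1e3,.023]])).round(1).tolist())
# case
I={n:cv2.imread(f"pics/{n}0.png").astype(float) for n in("top","side")}
M={}
for n,(x,y,w,hh) in {"top":(367,200,38,36),"side":(290,262,45,45)}.items():
    im=I[n]; roi=np.zeros((400,640)); roi[y:y+hh,x:x+w]=1
    g=im.sum(2)/3; bg=np.median(g[y:y+hh,x:x+w]); print(n,bg)
    M[n]=(im,roi)
thr={}
m_t=(I["top"].sum(2)/3>155)*M["top"][1]
print(m_t.sum(), "px centre",np.array(np.nonzero(m_t)).mean(1)[::-1])
def cost(q):
    return np.abs(boxmask("top",q,0,.062,.040,.036)-m_t).sum()
u=np.array(np.nonzero(m_t)).mean(1)[::-1]; w=back("top",u,.03)
best=min((minimize(cost,[w[0],w[1],a],method="Nelder-Mead",options=dict(initial_simplex=[[w[0],w[1],a],[w[0]+.008,w[1],a],[w[0],w[1]+.008,a],[w[0],w[1],a+.3]])) for a in np.arange(0,np.pi,.4)),key=lambda s:s.fun)
q=best.x; print("case",q.round(4),np.degrees(q[2]),best.fun)
np.save("case.npy",q);np.save("clamp.npy",p)
# overlay
for n in("top","side"):
    a=cv2.resize(I[n].astype(np.uint8),None,fx=4,fy=4,interpolation=cv2.INTER_CUBIC)
    def poly(P,c): cv2.polylines(a,[np.round(proj(n,P)*4+2).astype(int)],True,c,1)
    for z in(0,.036): poly(T(q,[[.031,.02,z],[-.031,.02,z],[-.031,-.02,z],[.031,-.02,z]]),(0,0,255))
    poly(T(p,[[.045,.18,.02],[-.045,.18,.02],[-.045,-.18,.02],[.045,-.18,.02]]),(255,0,0))
    for z in(.02,.064): poly(T(p,[[.03,-.145,z],[-.03,-.145,z],[-.03,-.17,z],[.03,-.17,z]]),(255,0,0))
    x,y,w,hh=(265,125,180,130) if n=="top" else (280,160,130,150)
    cv2.imwrite(f"pics/ov_{n}.png",a[y*4:(y+hh)*4,x*4:(x+w)*4])
E
python3 fit0.py
```

```text
clamp [ 0.6142 -0.0367 -0.1712] -9.81
[[-1.3, -1.4], [-2.0, -0.4], [0.6, 0.9], [2.1, 0.5], [1.5, -1.1], [0.2, -0.0], [0.1, 0.2], [0.7, -0.3], [-2.1, 1.3], [-1.7, 0.2], [7.2, -1.3], [-1.7, -3.1]]
handle top-cam [0.4868 0.0874] [-146.6  100.5]
side proj handle [[307.4, 161.4], [307.1, 179.1]]
-73 [[359.1, 153.9], [356.1, 170.0]] [[361.0, 230.9], [381.2, 230.2], [359.8, 241.8]]
-67 [[357.2, 153.5], [354.1, 169.6]] [[360.6, 229.3], [380.7, 228.6], [359.4, 240.1]]
-61 [[355.2, 153.1], [352.2, 169.2]] [[360.2, 227.7], [380.2, 227.0], [359.1, 238.5]]
top 119.0
side 172.66666666666666
200.0 px centre [386.095 218.895]
case [ 0.4354 -0.2029 -0.7796] -44.6684029408799 103.83529411764705
```

View pics/ov_top.png

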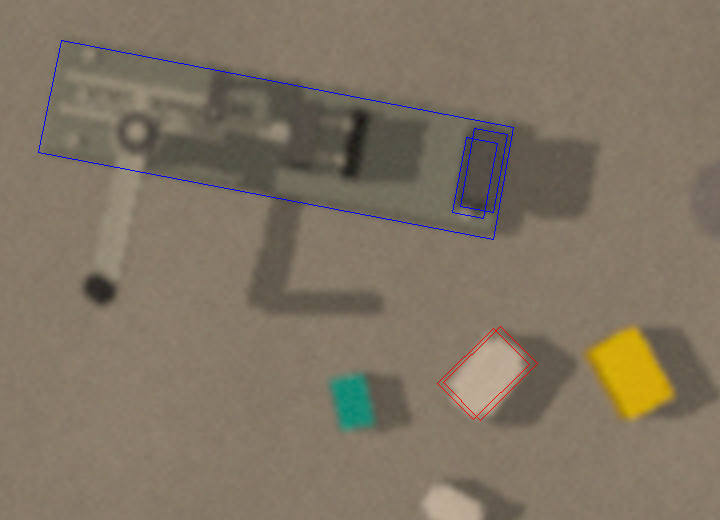

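View pics/ov_side.png

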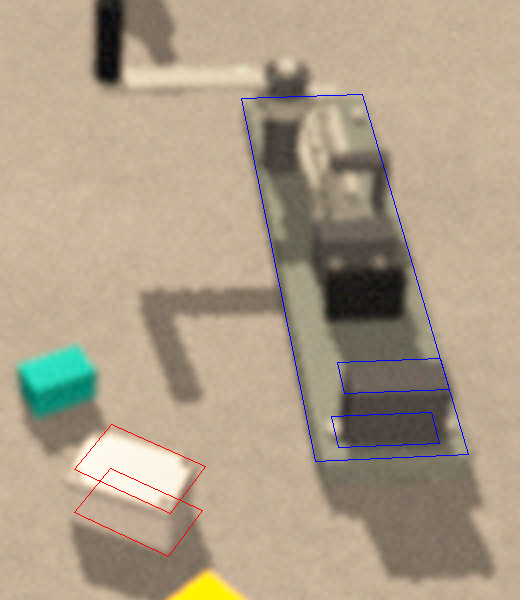

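```bash
cat > fit1.py <<'E'
from h import *
I={n:cv2.imread(f"pics/{n}0.png") for n in("top","side")}
def zt(X,Y,x0,y0): return ((X-1.5)/4+x0,(Y-1.5)/4+y0)
t=lambda X,Y:zt(X,Y,265,125); s_=lambda X,Y:zt(X,Y,280,160)
co=[("top",t(66,45),(45,180,20)),("top",t(42,151),(-45,180,20)),("top",t(490,230),(-45,-180,20)),
("top",t(466,126),(30,-145,64)),("top",t(453,209),(-30,-145,64)),("top",t(488,213),(-30,-170,64)),("top",t(503,130),(30,-170,64)),
("side",s_(340,395),(-30,-170,64)),("side",s_(449,391),(30,-170,64)),("side",s_(344,443),(-30,-170,20)),("side",s_(448,443),(30,-170,20)),
("side",s_(322,460),(-45,-180,20)),("side",s_(470,456),(45,-180,20)),("side",s_(254,99),(-45,180,20)),]
def r(p): return np.concatenate([proj(n,T(p,[np.array(P)/1000.]))[0]-uv for n,uv,P in co])
for sel in("both","top","side"):
    def rr(p):
        return np.concatenate([proj(n,T(p,[np.array(P)/1000.]))[0]-uv for n,uv,P in co if sel in("both",n)])
    s=least_squares(rr,[.55,0,-.1],loss="soft_l1"); 
    print(sel,s.x.round(4)); print(rr(s.x).reshape(-1,2).round(1).tolist())
    if sel=="both": p=s.x
np.save("clamp.npy",p)
G={n:cv2.GaussianBlur(I[n],(3,3),0).astype(float).mean(2) for n in I}
def soft(n,roi,lo,hi):
    x,y,w,h=roi;m=np.zeros((400,640)); m[y:y+h,x:x+w]=np.clip((G[n][y:y+h,x:x+w]-lo)/(hi-lo),0,1); return m
x,y,w,h=367,200,38,36; g=G["top"][y:y+h,x:x+w]; print(np.percentile(g,[5,30,50,60,70,80,90,95,99]).round())
x,y,w,h=290,262,45,45; g=G["side"][y:y+h,x:x+w]; print(np.percentile(g,[5,30,50,60,70,80,90,95,99]).round())
mt=soft("top",(367,200,38,36),130,165)
def cost(q): return np.abs(cv2.GaussianBlur(boxmask("top",q,0,.062,.040,.036),(0,0),.8)-mt).sum()
q0=np.load("case.npy")
best=min((minimize(cost,[q0[0],q0[1],q0[2]+a],method="Nelder-Mead",options=dict(initial_simplex=[[q0[0],q0[1],q0[2]+a],[q0[0]+.008,q0[1],q0[2]+a],[q0[0],q0[1]+.008,q0[2]+a],[q0[0]+.004,q0[1],q0[2]+a+.2]])) for a in(-.3,-.1,.1,.3)),key=lambda s:s.fun)
q=best.x; print("case",q.round(4),np.degrees(q[2]).round(1),best.fun,mt.sum()); np.save("case.npy",q)
h=back("top",np.array([289.6,196.1]),.152); print("handle",h.round(4),(inv(p,h)*1000).round(1), "pivot",T(p,[[-.03,.102,.13]]).round(4))
for n in("top","side"):
    a=cv2.resize(I[n],None,fx=4,fy=4,interpolation=cv2.INTER_CUBIC)
    def poly(P,c): cv2.polylines(a,[np.round(proj(n,P)*4+1.5).astype(int)],True,c,1)
    for z in(0,.036): poly(T(q,[[.031,.02,z],[-.031,.02,z],[-.031,-.02,z],[.031,-.02,z]]),(0,0,255))
    poly(T(p,[[.045,.18,.02],[-.045,.18,.02],[-.045,-.18,.02],[.045,-.18,.02]]),(255,0,0))
    for z in(.02,.064): poly(T(p,[[.03,-.145,z],[-.03,-.145,z],[-.03,-.17,z],[.03,-.17,z]]),(255,0,0))
    x,y,w,hh=(265,125,180,130) if n=="top" else (280,160,130,150)
    cv2.imwrite(f"pics/ov2_{n}.png",a[y*4:(y+hh)*4,x*4:(x+w)*4])
E
python3 fit1.py
```

```text
both [ 0.616  -0.0368 -0.1726]
[[-1.3, -1.9], [-1.0, -0.5], [0.5, 1.7], [2.0, -0.2], [1.6, -1.5], [1.1, -0.9], [0.9, 0.4], [1.7, -0.7], [0.5, -0.7], [-1.0, 0.8], [-1.6, -0.2], [-1.3, -0.0], [0.1, -0.6], [-2.6, -0.6]]
top [ 0.6141 -0.0343 -0.1665]
[[-2.3, -1.0], [-1.8, 0.5], [-0.1, 2.0], [1.2, 0.1], [0.9, -1.2], [0.4, -0.6], [0.1, 0.6]]
side [ 0.6198 -0.0386 -0.1921]
[[2.0, -0.6], [0.9, -0.2], [-0.7, 0.9], [-1.2, 0.3], [-1.0, 0.0], [0.5, 0.0], [-0.1, -0.6]]
[ 88. 118. 119. 120. 120. 127. 166. 169. 170.]
[113. 148. 173. 175. 176. 185. 243. 245. 248.]
case [ 0.4319 -0.2009 -0.8146] -46.7 96.15300919564051 208.0285714285714
handle [0.4879 0.0885] [-147.7  101.5] pivot [[0.6039 0.0688 0.13  ]]
```

```bash
python3 -c "
import cv2,numpy as np
a=cv2.imread('pics/ov2_top.png');b=cv2.imread('pics/ov2_side.png')
cv2.imwrite('pics/ov2.png',np.vstack([cv2.resize(a,(600,433))]))"
```

```text
(no output)
```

View pics/ov2_top.png

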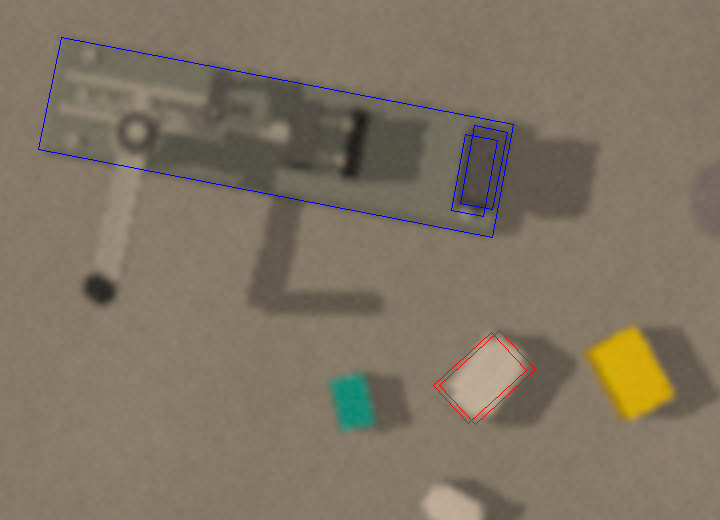

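View pics/ov2_side.png

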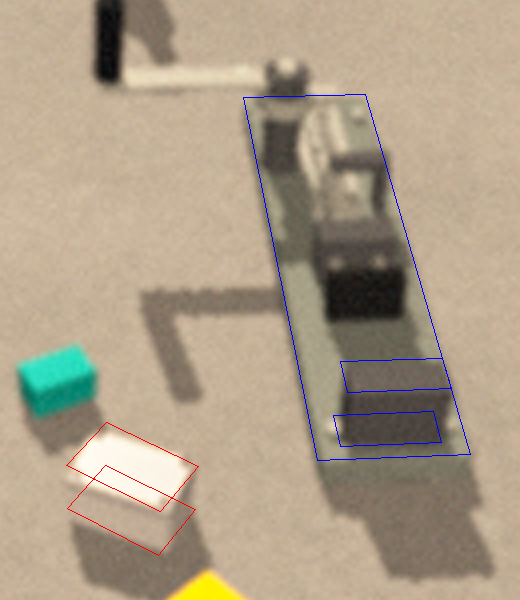

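Run:
```python
import cv2,numpy as np
I=cv2.imread("pics/top0.png");J=cv2.imread("pics/side0.png")
a=cv2.resize(I[200:240,365:410],None,fx=12,fy=12,interpolation=cv2.INTER_CUBIC)
b=cv2.resize(J[260:308,285:340],None,fx=12,fy=12,interpolation=cv2.INTER_CUBIC)
b=np.clip(b.astype(float)*.8,0,255).astype(np.uint8)
cv2.imwrite("pics/ca.png",cv2.resize(a,(540,480)));cv2.imwrite("pics/cb.png",b)
```

```text
(no output)
```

View pics/ca.png

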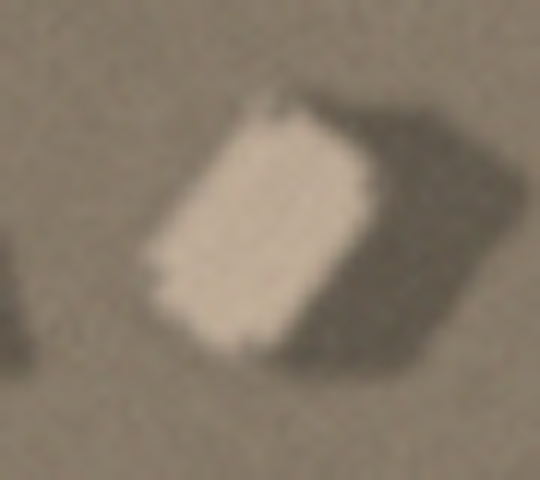

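View pics/cb.png

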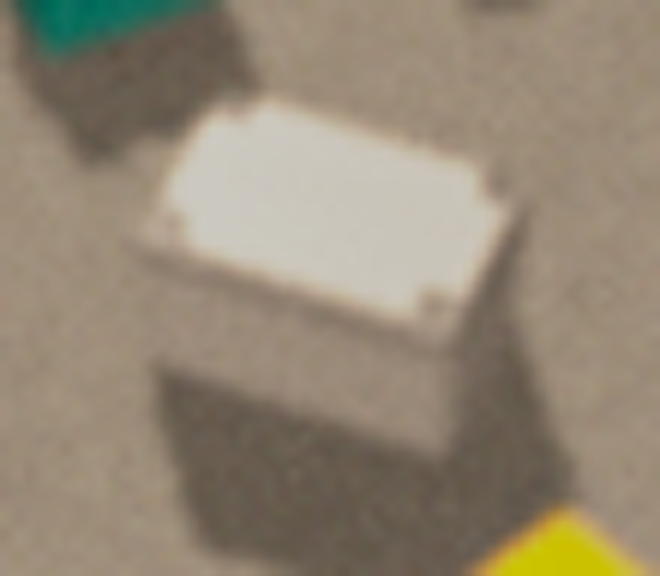

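Run:
```python
from h import *
o=lambda X,Y,x,y:np.array([(X-5.5)/12+x,(Y-5.5)/12+y])
S=[back("side",o(X,Y,285,260),.036) for X,Y in((138,235),(235,92),(522,205),(448,340))]
Tt=[back("top",o(X,Y,365,200),.036) for X,Y in((140,258),(263,82),(382,180),(245,362))]
for W in(S,Tt):
    W=np.array(W);print(W.round(3).tolist(),"c",W.mean(0).round(4),[np.linalg.norm(W[i]-W[(i+1)%4]).round(4) for i in range(4)],[np.degrees(np.arctan2(*(W[i]-W[(i+1)%4])[::-1])).round(1) for i in range(4)])
```

```text
[[0.394, -0.202], [0.419, -0.17], [0.465, -0.211], [0.443, -0.239]] c [ 0.4304 -0.2054] [np.float64(0.0407), np.float64(0.061), np.float64(0.0362), np.float64(0.0623)] [np.float64(-129.3), np.float64(138.6), np.float64(52.7), np.float64(-37.3)]
[[0.425, -0.17], [0.47, -0.201], [0.446, -0.231], [0.399, -0.197]] c [ 0.4347 -0.1997] [np.float64(0.0549), np.float64(0.039), np.float64(0.0581), np.float64(0.0373)] [np.float64(145.8), np.float64(51.4), np.float64(-36.2), np.float64(-133.8)]
```

Run:
```python
from station import robot, fingers
import numpy as np
c=[.4325,-.2025]
print(robot.current_eef_rot(), robot.current_contact_force())
for y in(-37.5,142.5,80.1,-99.9,-9.9,170.1): print(y,robot.inverse_kinematics([.4325,-.2025,.2],[180,0,y]),robot.inverse_kinematics([.6,-.14,.2],[180,0,y]),robot.inverse_kinematics([.487,.089,.2],[180,0,y]))
```

```text
[ 1.79993585e+02 -1.83890447e-03  1.60646583e+02] [-0.05615928 -0.40622303 -0.07773665]
-37.5 [-28.3439702   19.16429824  64.85913289 103.57230968 -18.55256239
  69.06922264 -85.42706877] [-25.97448099  39.74700244  64.41936499  81.4879689  -35.74489882
  80.83765302 -88.84289705] [ -61.76312766   22.25645406   64.80812373  101.06191511  -21.33720383
   70.37904127 -118.7324416 ]
142.5 [-26.4656797   18.00322774  61.81180266 103.53096319 -17.0098294
  68.62573798  92.99405684] [-23.63611512  37.10885693  58.62187184  81.40375103 -31.65462626
  78.96466564  88.18741507] [-37.86756269  14.38643037  31.03740173 100.37323942  -7.97444943
  67.42933879  47.94720969]
80.1 [-28.52026676  19.28626933  65.15606616 103.57608676 -18.71095659
  69.11731704  32.33465846] [-23.29048797  36.78044597  57.83286484  81.39103182 -31.11726986
  78.73860309  25.39205042] [-42.90249012  15.12380965  37.43389513 100.53794452  -9.87325425
  67.65197248 -12.55254591]
-99.9 [ -28.3439702    19.16429824   64.85913289  103.57230968  -18.55256239
   69.06922264 -147.82706877] [ -25.97448099   39.74700244   64.41936499   81.4879689   -35.74489882
   80.83765302 -151.24289705] [-26.78179802  13.49077445  17.39493352  99.98493965  -4.33950354
  67.17903551 161.94684235]
-9.9 [-27.78184667  18.79149604  63.92591437 103.56014602 -18.06433724
  68.92399125 -58.32600405] [-22.69132254  36.24053054  56.49681851  81.36882488 -30.21772323
  78.37043383 -65.27226615] [ -45.50407168   15.61635466   40.81743733  100.61952427  -10.95496522
   67.80748952 -101.46790389]
170.1 [-30.48109949  20.83987008  68.62550189 103.61684388 -20.67720689
  69.75461894 124.33672337] [-22.41388115  36.0022147   55.89069215  81.3584755  -29.81388812
  78.20931272 114.4285295 ] [-35.51616173  14.12238785  28.10265061 100.29354819  -7.15399454
  67.35284296  74.72906559]
```

Run:
```python
from station import robot, fingers, vision
import numpy as np,cv2
robot.move_j([25,15,0,101,0,64,78])
c=[.4325,-.2025];o=[180,0,142.5]
print(robot.current_tool_pos())
robot.move_to([*c,.12],o)
fingers.gripper_to(.9)
robot.line_to([*c,.023],velocity=.15,f_stop=6)
print(robot.current_tool_pos(),robot.current_joint_positions(),robot.current_time_s())
fingers.gripper_to(0,force=30)
print(robot.current_finger_gap(),robot.current_contact_force())
cv2.imwrite("pics/t1.png",cv2.resize(vision.grab_frame("top")[120:270,300:470,::-1],None,fx=4,fy=4,interpolation=cv2.INTER_CUBIC))
cv2.imwrite("pics/s1.png",cv2.resize(vision.grab_frame("side")[190:340,250:400,::-1],None,fx=4,fy=4,interpolation=cv2.INTER_CUBIC))
```

```text
[ 0.44496449 -0.22483957  0.17577301]
[ 0.4333295  -0.20293006  0.02372586] [ 23.57557291  24.46762796  -0.65319869 113.17066455   0.40573837
  42.26494387  75.17716944] 5.1083
0.4639196882723101 [-0.80956565  0.34336802  5.61970307]
```

View pics/s1.png

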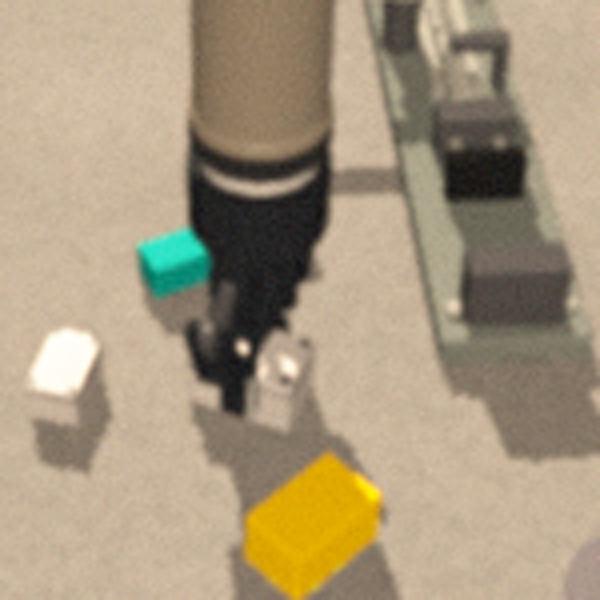

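View pics/t1.png

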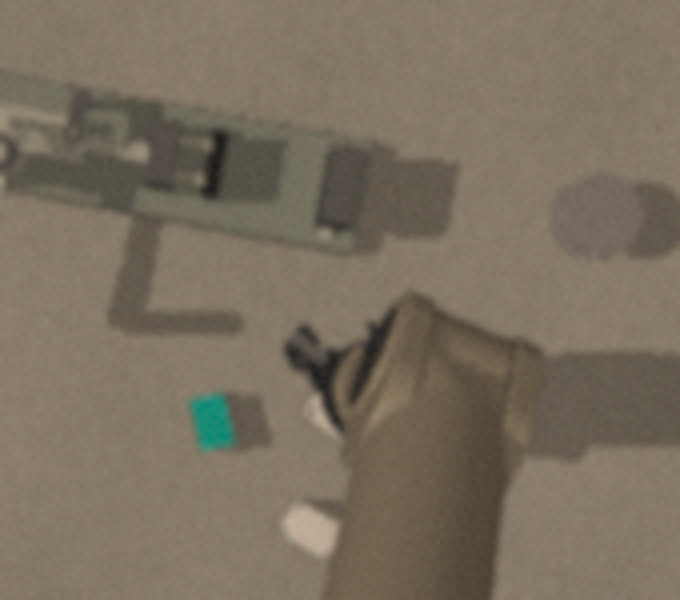

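Run:
```python
from station import robot, fingers, vision
import numpy as np,cv2
p=robot.current_tool_pos()
robot.line_to([p[0],p[1],.15],velocity=.2)
o=[180,0,80.1]
robot.move_to([.598,-.1407,.15],o)
robot.line_to([.598,-.1407,.096],velocity=.15)
print(robot.current_tool_pos(),robot.current_joint_positions(),robot.current_finger_gap(),robot.current_contact_force(),robot.current_time_s())
for n,(x,y,w,h) in dict(top=(270,110,160,110),side=(300,160,120,140)).items():
    im=vision.grab_frame(n)[:,:,::-1]; cv2.imwrite(f"pics/{n}2.png",im)
    cv2.imwrite(f"pics/{n}2z.png",cv2.resize(im[y:y+h,x:x+w],None,fx=4,fy=4,interpolation=cv2.INTER_CUBIC))
```

```text
[ 0.5977809  -0.14130437  0.09625023] [ 7.20768776 32.0188853   6.61169688 87.88046549 -4.01535634 60.33281993
  4.8698756 ] 0.4654116071620255 [-0.08967737  0.25912307 -1.82568867] 8.0583
```

View pics/side2z.png

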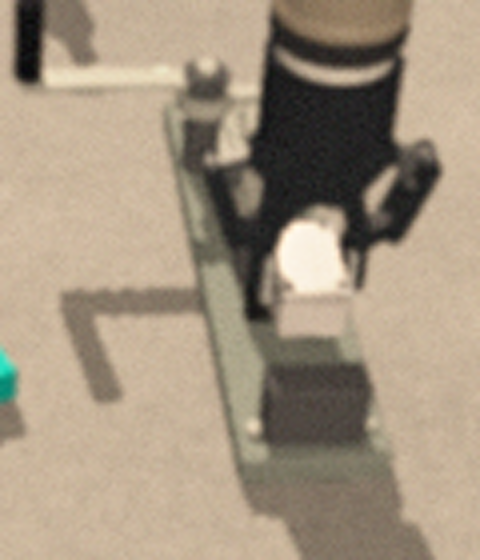

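View pics/top2z.png

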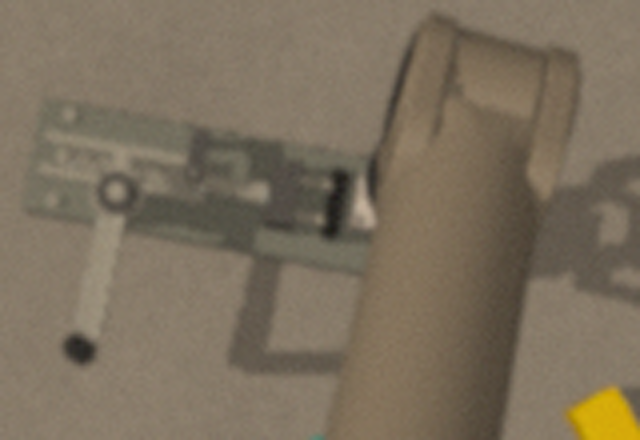

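Run:
```python
from h import *
p=np.load("clamp.npy")
t=lambda X,Y:np.array([(X-1.5)/4+270,(Y-1.5)/4+110]); s=lambda X,Y:np.array([(X-1.5)/4+300,(Y-1.5)/4+160])
f=lambda n,uv,z:(inv(p,back(n,uv,z))*1000).round(1)
print("case end top", f("top",t(356,200),.108),f("top",t(352,225),.108))
print("pad front top", f("top",t(349,178),.059),f("top",t(340,232),.059))
print("case front bottom side",f("side",s(277,333),.072),f("side",s(349,337),.072))
print("case front top side",f("side",s(279,295),.108),f("side",s(354,297),.108))
print("anvil top inner",f("side",s(269,367),.064),f("side",s(365,364),.064))
print("anvil top outer",f("side",s(263,394),.064),f("side",s(370,394),.064))
print("tcp clampframe",(inv(p,[.5978,-.1413])*1000).round(1))
```

```text
case end top [ -2.5 -71.6] [-21.1 -72.2]
pad front top [ 21.2 -66.6] [-20.5 -67.5]
case front bottom side [ -18.1 -130.2] [  23.3 -135.8]
case front top side [ -21.5 -137.2] [  20.9 -141.1]
anvil top inner [ -25.3 -149.9] [  30.7 -150.3]
anvil top outer [ -32.3 -171.4] [  28.6 -174.6]
tcp clampframe [   0. -106.]
```

Run:
```python
from station import robot, fingers, vision
from h import *
p=np.load("clamp.npy"); w=T(p,[[0,-.109,.06]])[0]
robot.line_to([w[0],w[1],.07],velocity=.15)
print(robot.current_contact_force())
print(robot.line_to([w[0],w[1],.041],velocity=.04,f_stop=4))
print(robot.current_tool_pos(),robot.current_contact_force(),robot.current_finger_gap())
fingers.gripper_to(.75)
q=robot.current_tool_pos()
robot.line_to([q[0],q[1],.13],velocity=.2)
print(robot.current_contact_force())
robot.line_to([q[0]-.05,q[1]+.06,.19],velocity=.3)
robot.move_to([.44,.03,.2],[180,0,160])
print(robot.current_time_s(),robot.current_contact_force())
for n,(x,y,w,h) in dict(top=(270,110,160,110),side=(290,140,120,150)).items():
    im=vision.grab_frame(n)[:,:,::-1]; cv2.imwrite(f"pics/{n}3.png",im)
    cv2.imwrite(f"pics/{n}3z.png",cv2.resize(im[y:y+h,x:x+w],None,fx=4,fy=4,interpolation=cv2.INTER_CUBIC))
```

```text
[-0.83102655  0.10923108 -1.91359884]
True
[ 0.59684572 -0.14396604  0.04397966] [-0.01945596  0.62265237  3.73528308] 0.46104413552459356
[-0.74502856  0.03364745  0.1384628 ]
11.5583 [-0.14617809  0.0597691   0.26725812]
```

View pics/side3z.png

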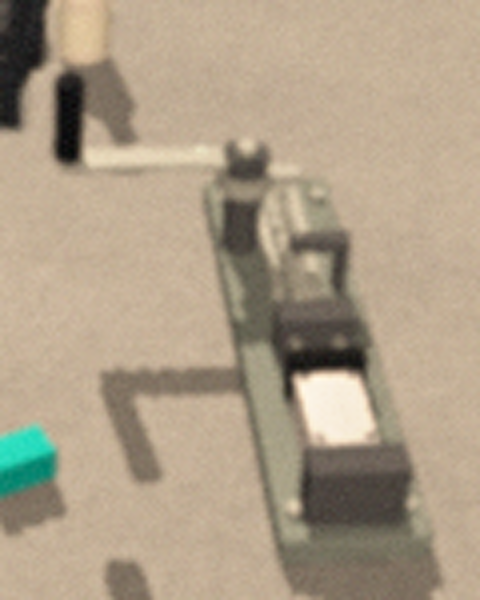

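View pics/top3z.png

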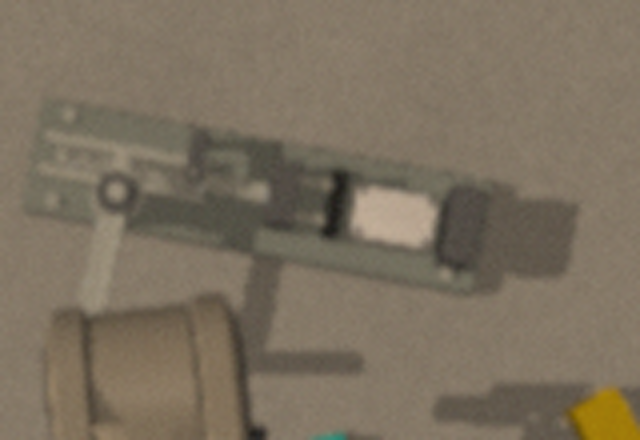

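Run:
```python
from station import robot, fingers, vision
from h import *
p=np.load("clamp.npy")
print("hub",[back("top",np.array([298.7,157.6]),z).round(4).tolist() for z in(.1,.13)], T(p,[[-.03,.102,.13]]).round(4))
h=[.4865,.0885]
robot.move_to([*h,.2],[180,0,170.4])
fingers.gripper_to(.7)
print(robot.line_to([*h,.127],velocity=.15,f_stop=5))
print(robot.current_tool_pos(),robot.current_contact_force())
fingers.gripper_to(0,force=25)
print(robot.current_finger_gap()*85,robot.current_contact_force(),robot.current_tool_pos(),robot.current_joint_positions(),robot.current_time_s())
for n,(x,y,w,h) in dict(top=(250,110,160,110),side=(270,130,120,150)).items():
    im=vision.grab_frame(n)[:,:,::-1]
    cv2.imwrite(f"pics/{n}4z.png",cv2.resize(im[y:y+h,x:x+w],None,fx=4,fy=4,interpolation=cv2.INTER_CUBIC))
```

```text
hub [[0.605, 0.068], [0.6003, 0.0666]] [[0.6039 0.0688 0.13  ]]
False
[0.48697137 0.0884314  0.12763749] [-0.56506716  0.39381191  0.25093232]
19.262687505582274 [0.15892637 1.53397643 1.63836161] [0.48707604 0.08883853 0.12770293] [ -1.63331787  18.14709156 -13.12536309 104.74532851   4.80515852
  57.54217871  63.71011442] 13.35
```

View pics/side4z.png

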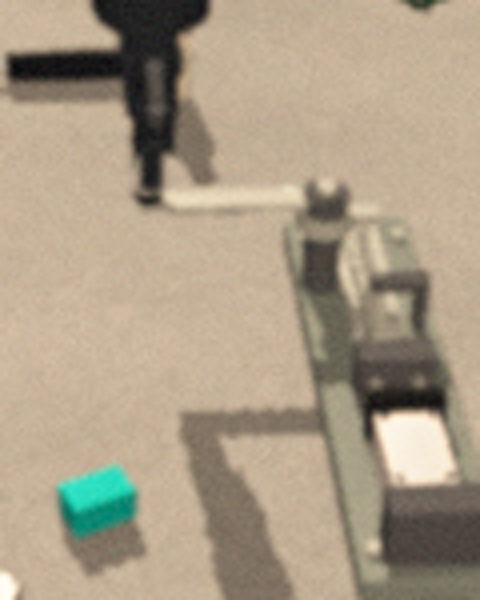

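```bash
cat > lev.py <<'E'
from station import robot, fingers, vision
import numpy as np
PV=np.array([.605,.068]); R=.1198; TH0=np.radians(170.05); Z=.1277
def pose(s):
    th=TH0-s/R; return [PV[0]+R*np.cos(th),PV[1]+R*np.sin(th),Z],[180,0,np.degrees(th)+.35]
def sof():
    d=np.array(robot.current_tool_pos())[:2]-PV; return -R*((np.arctan2(d[1],d[0])-TH0+np.pi)%(2*np.pi)-np.pi)
def ft(n=3):
    F=np.mean([robot.current_contact_force() for _ in range(n)],0); th=np.arctan2(*(np.array(robot.current_tool_pos())[:2]-PV)[::-1])
    t=np.array([np.sin(th),-np.cos(th)]); r=np.array([np.cos(th),np.sin(th)])
    return -F[:2]@t, F[:2]@r, F[2]   # first: force we exert on power dir
def go(s1,fmax,v=.05,step=.008,log=True):
    """arc to s1; stop when tangential pull |ft|>fmax"""
    L=[]; s=sof(); d=np.sign(s1-s)
    hit=False
    while (s1-s)*d>5e-4:
        s=s+d*min(step,abs(s1-s)); P,O=pose(s)
        f0=ft(1)[0]*d
        hit=robot.line_to(P,O,velocity=v,f_stop=max(1.5,fmax-f0))
        f=ft(); L.append((round(sof()*1000,1),*[round(x,1) for x in f]))
        if hit and abs(f[0])<fmax*.6 : hit=False; continue
        if hit or f[0]*d>fmax: hit=True; break
    if log: print(L,"hit" if hit else "end",round(robot.current_time_s(),1))
    return hit
E
python3 - <<'E'
from lev import *
print(sof(),ft())
go(-.046,5,v=.04,step=.006)
print(sof(),ft())
E
```

```text
0.00010784230004953788 (np.float64(-1.6307310606861118), np.float64(-0.419952735781959), np.float64(2.246013232405972))
[(np.float64(-5.9), np.float64(-0.8), np.float64(0.4), np.float64(1.1)), (np.float64(-11.0), np.float64(-2.4), np.float64(0.4), np.float64(1.9)), (np.float64(-13.1), np.float64(-2.4), np.float64(0.2), np.float64(0.6)), (np.float64(-13.2), np.float64(-3.8), np.float64(-0.1), np.float64(1.1))] hit 14.5
-0.013166531992978786 (np.float64(-3.751667009806089), np.float64(-0.09946695297694967), np.float64(1.0902941929118826))
```

Run:
```python
from lev import *
for s in(-.0140,-.0152,-.0164):
    P,O=pose(s); robot.line_to(P,O,velocity=.02,f_stop=8); print(round(sof()*1000,2),np.round(ft(5),2))
    if ft()[0]<-8: break
```

```text
-12.08 [-5.03  0.38  1.14]
-13.13 [-5.6  -0.33  0.38]
-13.83 [-6.03 -0.67  0.68]
```

Run:
```python
from lev import *
go(.042,6,v=.05,step=.006)
print(round(sof()*1000,2),np.round(ft(5),2))
```

```text
[(np.float64(-7.6), np.float64(-4.1), np.float64(-0.1), np.float64(1.3)), (np.float64(-3.2), np.float64(-1.1), np.float64(0.4), np.float64(0.9)), (np.float64(2.4), np.float64(1.6), np.float64(0.9), np.float64(1.7)), (np.float64(8.9), np.float64(1.6), np.float64(0.3), np.float64(2.3)), (np.float64(15.2), np.float64(1.5), np.float64(-1.1), np.float64(1.2)), (np.float64(21.7), np.float64(1.5), np.float64(-0.0), np.float64(1.2)), (np.float64(27.4), np.float64(1.7), np.float64(-1.6), np.float64(0.3)), (np.float64(33.3), np.float64(2.2), np.float64(-1.6), np.float64(1.9)), (np.float64(37.1), np.float64(6.8), np.float64(-0.9), np.float64(1.8))] hit 17.7
37.15 [ 6.82 -0.87  1.82]
```

```bash
cat > cyc.py <<'E'
import sys,cv2
from lev import *
def cyc(k):
    go(-.020,5,v=.07,step=.011)
    go(.043,7 if k<9 else 9,v=.05,step=.006)
    print(round(sof()*1000,2),np.round(ft(5),2))
def pic(k):
    a=[]
    for n,(x,y,w,h) in dict(top=(270,120,130,75),side=(320,180,100,100)).items():
        im=vision.grab_frame(n)[:,:,::-1]; cv2.imwrite(f"pics/{n}_{k}.png",im)
        a.append(cv2.resize(im[y:y+h,x:x+w],None,fx=(5 if n=="top" else 4),fy=(5 if n=="top" else 4),interpolation=cv2.INTER_CUBIC))
    cv2.imwrite(f"pics/tz_{k}.png",a[0]);cv2.imwrite(f"pics/sz_{k}.png",a[1])
E
python3 - <<'E'
from cyc import *
pic("c1"); cyc(2); pic("c2")
E
```

```text
[(np.float64(26.4), np.float64(1.6), np.float64(-1.7), np.float64(-0.4)), (np.float64(16.3), np.float64(0.6), np.float64(-1.5), np.float64(-0.9)), (np.float64(4.8), np.float64(0.2), np.float64(-1.2), np.float64(0.1)), (np.float64(-5.8), np.float64(-0.3), np.float64(0.4), np.float64(-0.9)), (np.float64(-13.5), np.float64(-3.9), np.float64(0.0), np.float64(0.2))] hit 19.3
[(np.float64(-6.3), np.float64(-2.5), np.float64(0.2), np.float64(0.1)), (np.float64(-1.7), np.float64(-2.2), np.float64(1.5), np.float64(1.4)), (np.float64(3.6), np.float64(-0.8), np.float64(1.6), np.float64(1.3)), (np.float64(9.7), np.float64(-0.0), np.float64(2.1), np.float64(2.6)), (np.float64(15.9), np.float64(-0.0), np.float64(1.7), np.float64(2.1)), (np.float64(22.4), np.float64(-0.2), np.float64(1.6), np.float64(1.2)), (np.float64(28.0), np.float64(0.7), np.float64(2.4), np.float64(1.8)), (np.float64(33.7), np.float64(1.2), np.float64(2.7), np.float64(2.9)), (np.float64(37.2), np.float64(6.2), np.float64(2.8), np.float64(3.5)), (np.float64(38.4), np.float64(8.1), np.float64(3.0), np.float64(5.0))] hit 22.0
38.41 [8.05 3.02 5.05]
```

View pics/tz_c1.png

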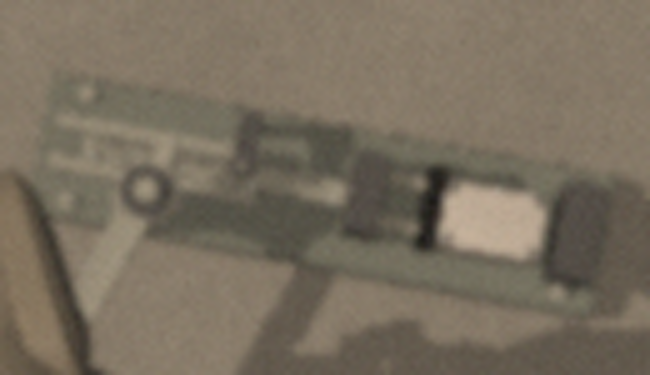

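View pics/tz_c2.png

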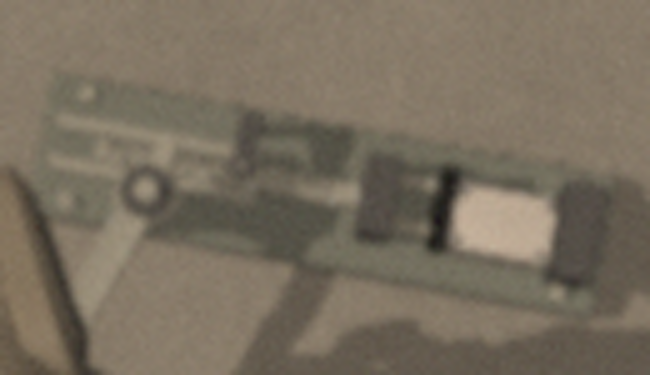

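View pics/sz_c2.png

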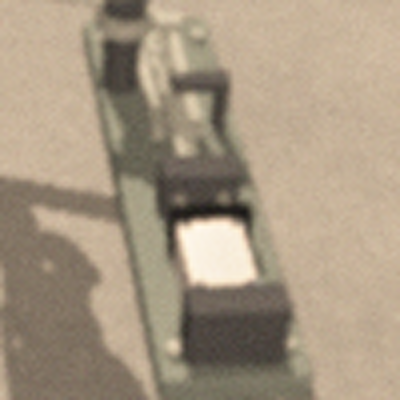

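```bash
cat > prof.py <<'E'
from h import *
import sys
p=np.load("clamp.npy")
def prof(f,n="top"):
    I=cv2.GaussianBlur(cv2.imread(f),(0,0),.6).astype(np.float32).mean(2)
    ys=np.arange(-170,-10,1.)
    out=[]
    for xo in np.linspace(-.012,.012,9):
        uv=proj(n,T(p,[[xo,y/1e3,.058] for y in ys])).astype(np.float32)
        out.append(cv2.remap(I,uv[:,0].reshape(1,-1),uv[:,1].reshape(1,-1),cv2.INTER_CUBIC)[0])
    return ys,np.mean(out,0)
if __name__=="__main__":
    for f in sys.argv[1:]:
        ys,v=prof(f); print(f,[int(a) for a in v[::3]])
        g=np.gradient(v); pk=[(int(ys[i]),round(float(g[i]),1)) for i in range(1,len(g)-1) if abs(g[i])>3 and abs(g[i])>=abs(g[i-1]) and abs(g[i])>abs(g[i+1])]
        print(pk)
E
python3 prof.py pics/top0.png pics/top3.png pics/top_c1.png pics/top_c2.png
```

```text
pics/top0.png [73, 74, 76, 76, 76, 76, 76, 75, 72, 77, 92, 103, 106, 106, 106, 106, 105, 105, 105, 100, 90, 81, 79, 79, 79, 79, 79, 78, 77, 78, 78, 78, 78, 75, 66, 50, 38, 36, 48, 69, 83, 84, 82, 82, 81, 79, 77, 75, 76, 76, 76, 76, 76, 82]
[(-141, 5.2), (-111, -3.4), (-66, -5.3), (-54, 6.9)]
pics/top3.png [72, 74, 75, 76, 75, 75, 76, 73, 66, 62, 77, 109, 139, 155, 161, 163, 164, 164, 164, 165, 165, 165, 166, 166, 166, 167, 168, 167, 167, 165, 161, 150, 122, 90, 67, 49, 37, 36, 50, 69, 82, 84, 81, 80, 80, 79, 77, 74, 74, 75, 75, 75, 76, 81]
[(-137, 11.6), (-73, -11.3), (-54, 6.4)]
pics/top_c1.png [74, 74, 76, 77, 76, 77, 77, 75, 67, 62, 78, 111, 142, 158, 163, 166, 167, 168, 168, 167, 167, 168, 168, 169, 170, 170, 170, 171, 170, 167, 162, 144, 104, 60, 38, 41, 59, 77, 85, 85, 83, 82, 81, 77, 75, 75, 77, 77, 77, 77, 79, 87, 100, 109]
[(-146, -3.1), (-137, 11.9), (-73, -15.5), (-62, 6.6), (-16, 4.1)]
pics/top_c2.png [74, 74, 77, 78, 78, 77, 77, 76, 83, 111, 142, 158, 164, 167, 167, 167, 167, 168, 168, 167, 169, 169, 170, 170, 170, 170, 170, 166, 156, 129, 86, 49, 36, 45, 65, 82, 86, 83, 82, 82, 80, 76, 75, 76, 78, 77, 76, 78, 85, 100, 114, 118, 115, 112]
[(-143, 11.5), (-81, -14.8), (-69, 6.8), (-23, 5.5)]
```

```bash
python3 - <<'E'
from cyc import *
go(-.020,5,v=.07,step=.011)
pic("c2b")
go(.043,9.5,v=.05,step=.006)
print(round(sof()*1000,2),np.round(ft(5),2)); pic("c3")
E
python3 prof.py pics/top_c2b.png pics/top_c3.png
```

```text
[(np.float64(26.3), np.float64(2.5), np.float64(1.7), np.float64(0.6)), (np.float64(17.0), np.float64(0.4), np.float64(2.0), np.float64(0.7)), (np.float64(6.8), np.float64(-0.7), np.float64(1.6), np.float64(1.5)), (np.float64(-4.6), np.float64(-0.4), np.float64(2.1), np.float64(1.0)), (np.float64(-13.4), np.float64(-4.2), np.float64(3.0), np.float64(0.7)), (np.float64(-14.7), np.float64(-7.8), np.float64(3.1), np.float64(0.6))] hit 24.0
[(np.float64(-6.9), np.float64(-3.9), np.float64(2.4), np.float64(0.8)), (np.float64(-3.0), np.float64(-1.5), np.float64(2.7), np.float64(1.7)), (np.float64(2.1), np.float64(0.2), np.float64(2.9), np.float64(1.6)), (np.float64(7.7), np.float64(1.2), np.float64(3.2), np.float64(2.7)), (np.float64(14.0), np.float64(2.1), np.float64(2.9), np.float64(3.1)), (np.float64(20.2), np.float64(4.2), np.float64(2.2), np.float64(3.0)), (np.float64(26.3), np.float64(4.1), np.float64(1.5), np.float64(1.9)), (np.float64(32.3), np.float64(4.7), np.float64(2.5), np.float64(1.5)), (np.float64(36.8), np.float64(7.7), np.float64(1.8), np.float64(3.0)), (np.float64(39.1), np.float64(9.5), np.float64(1.9), np.float64(4.2))] hit 26.8
39.13 [9.53 1.89 4.19]
pics/top_c2b.png [73, 75, 76, 77, 77, 77, 76, 76, 84, 113, 143, 158, 163, 166, 167, 166, 167, 167, 168, 168, 167, 168, 169, 168, 169, 170, 169, 166, 156, 131, 89, 51, 37, 43, 62, 80, 86, 83, 82, 82, 81, 77, 75, 75, 76, 76, 76, 77, 81, 93, 109, 116, 115, 111]
[(-143, 11.3), (-81, -14.6), (-68, 6.6), (-22, 5.7)]
pics/top_c3.png [74, 75, 76, 77, 76, 76, 77, 82, 105, 136, 155, 162, 165, 167, 167, 167, 167, 168, 168, 168, 168, 169, 170, 170, 170, 170, 167, 159, 139, 101, 59, 38, 40, 54, 71, 80, 82, 81, 78, 75, 76, 77, 77, 77, 77, 79, 88, 104, 115, 119, 120, 118, 112, 104]
[(-145, 10.3), (-82, -14.5), (-70, 5.6), (-30, 5.5)]
```

View pics/tz_c3.png

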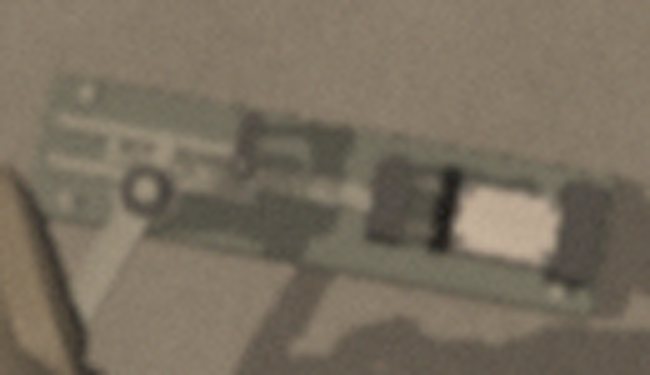

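```bash
python3 - <<'E'
from cyc import *
go(.0,6,v=.07,step=.011)
pic("c3b"); print(np.round(ft(5),2))
fingers.gripper_to(.7)
q=robot.current_tool_pos()
robot.line_to([q[0],q[1],.22],velocity=.15)
robot.move_to([.40,.13,.25],[180,0,160])
robot.pause(.5)
print(robot.current_contact_force(),robot.current_time_s()); pic("end")
E
python3 prof.py pics/top_c3b.png pics/top_end.png
```

```text
[(np.float64(27.6), np.float64(4.1), np.float64(1.4), np.float64(1.2)), (np.float64(18.5), np.float64(1.6), np.float64(0.4), np.float64(0.2)), (np.float64(8.0), np.float64(-1.4), np.float64(1.4), np.float64(-0.1)), (np.float64(1.4), np.float64(-1.0), np.float64(1.8), np.float64(1.1))] end 28.2
[-1.36  2.05  1.52]
[-0.41210137 -0.23578948 -0.46436146] 30.4833
pics/top_c3b.png [74, 75, 77, 77, 77, 77, 77, 83, 105, 136, 154, 162, 165, 165, 167, 167, 167, 167, 168, 168, 168, 168, 169, 169, 170, 169, 166, 158, 137, 99, 58, 38, 40, 56, 73, 81, 82, 81, 79, 76, 75, 76, 77, 76, 76, 76, 83, 98, 112, 118, 120, 117, 109, 101]
[(-145, 10.4), (-82, -14.3), (-71, 6.0), (-29, 5.5)]
pics/top_end.png [73, 74, 76, 76, 76, 76, 76, 81, 104, 134, 152, 160, 163, 164, 165, 165, 165, 166, 166, 166, 166, 167, 167, 167, 168, 167, 165, 156, 136, 98, 57, 36, 40, 55, 71, 80, 81, 80, 79, 75, 74, 75, 76, 76, 75, 76, 83, 97, 111, 117, 118, 115, 107, 100]
[(-145, 10.1), (-82, -14.5), (-70, 5.8), (-29, 5.4)]
```

View pics/tz_end.png

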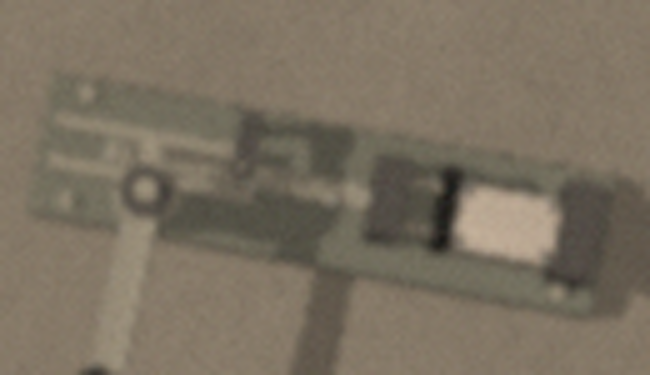

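View pics/sz_end.png

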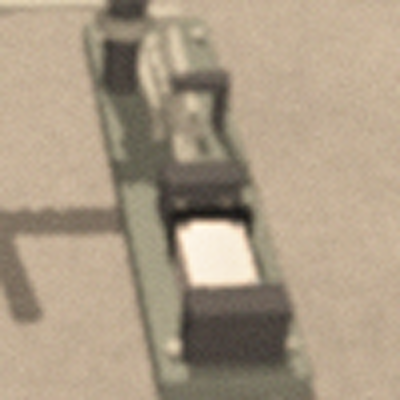

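View pics/side_end.png

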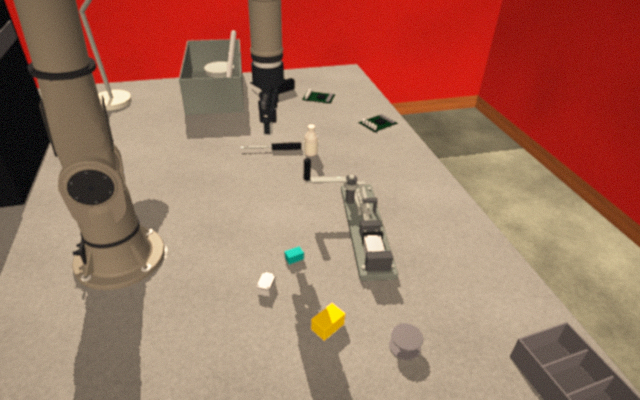

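```bash
python3 -c "
from station import workorder,robot
workorder.close_job(); print(robot.current_time_s())"
```

```text
the job is handed in; nothing more can be done
the job is handed in; nothing more can be done
```

The case is clamped and the job is handed in. I laid the larger off-white case lengthwise on the bed between anvil and pad, let go of it, and pumped the lever three times from stop to stop. I then let go of the handle and backed the arm away, at about 30.5 s of the 72 s allowed.

**Pinch:** On the third stroke the jaw moved about 7–8 mm while the pad moved only about 2 mm. That puts the pad roughly 5–7 mm back on its spring, which is about 12–17 N. The handle force on that stroke, about 4.5 N before the stop, agrees with this.

**Lever force:** I read no more than about 9.5 N on the lever, at the front stop.

**Position:** In the last pictures the case lies flat, square and against the anvil. The jaw stayed put after I let go, and the other things look undisturbed; I judged that by eye and did not measure it.

**Uncertain:** The two cameras disagreed by about 4–6 mm on absolute positions, so I worked from averages. My distances come from small pixel shifts, good to about 1–2 mm. Hand-in reports no verdict.

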